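# Shut the vent flap of the plum case with the hook pole

## Task

The vent flap in the roof of the clear plum case stands open and the fruit is getting dusty. Take the hook pole from its stand, put its hook sideways through the ring eye on the flap's edge and pull the flap fully shut with the hook, keeping your hand and arm off the case. Then lay the pole back in both saddles of its stand, leaving the flap shut and everything else undisturbed.

Things in the scene. Friction and masses are not known exactly. Their poses are not given: they have to be found in the camera images.
- pole: Hook pole, 0.11 kg: wood shaft 14 x 14 mm square, from x = -90 to +140 mm. Origin on its axis at the grip: 32 mm of bare shaft between two 24 mm collars, so fingers fit only square to the shaft. x runs along the shaft to the hook, y to the side the hook points, z up. At the start it leans in its stand at 30 degrees from level, hook end up and away from the robot, hook pointing left.
- hook (a point): Middle of the hook's prong, at (190, 25, 0) mm in the pole's frame. The hook is a 7 mm steel rod that goes on along the shaft's axis to x = 190 mm, then bends square to the side: a straight prong along the pole's +y to y = 45 mm, with a 10 mm ball at its end. Put it well through the eye, about to this middle.
- stand: Fixed pole stand: wooden base 250 x 100 x 12 mm, two steel U saddles on posts, at -62 and +105 mm along the pole from its grip. They open square to the pole (up and 30 degrees back), 17 mm wide inside, flaring to about 30 mm, 25 mm deep. Origin on the table straight below the seated pole's grip; x along the base, level, towards the high saddle; z up.
- seat (a point): Where the pole's origin lies when it is in the stand, 95 mm above the stand's origin. A small stop plate, no higher than the shaft's axis, stands 1.5 mm below the shaft's lower end, so set the pole down no lower along its length than it lay.
- case: Fixed dust case with white frame and clear walls, 150 mm deep (x), 250 mm wide (y), roof at 200 mm, two cups of plums inside. Origin under its centre on the table; x points from its front to its back, z up.
- flap (a joint): Angle of the vent flap in the case's roof, rad: 0 shut (level on the case, its free edge at the case's front), about 1.5 to 1.9 open as found (standing up or leaning back, away from the front). The hinge is stiff: it stays where it is left and takes about 1 to 2 N at the eye to move; at 0 it meets a firm stop.
- flap_hinge (a point): Middle of the flap's hinge line, 35 mm behind the case's centre, 200 mm above the table; the hinge runs along the case's y.
- eye (a point): Centre of the steel ring eye on the middle of the flap's free edge, 128 mm from the hinge line, in the flap's plane: 6 mm rod, 26 mm clear inside. Its hole runs sideways (case's y): the prong enters from the right as the robot sees it, and the ring can turn about it. At flap angle a it lies 128 cos a mm nearer the case's front than the hinge and 128 sin a mm above it.
- cup_full: Bystander: clear lidded cup of plums, 113 mm wide, 52 mm tall, loose; origin under its centre.
- cup_empty: Bystander: empty clear cup, 113 mm wide, 52 mm tall, loose; origin under its centre.
- salt_jar: Bystander: salt jar with red cap, 45 mm wide, 106 mm tall, loose; origin under its centre.
- tape_roll: Bystander: roll of tan tape lying flat, 83 mm wide, 24 mm tall, loose; origin under its centre.

How it is judged:
By the outcome, as a careful person would: the job done as asked, in the order asked, and still so for the second after the job is handed in, with the robot touching nothing.
It also fails if it takes over 62 s, if anything falls off the work surface, if the arm or the gripper's body presses on something with over 40 N, if the wrist force passes 120 N, or if a joint passes its speed limit or range.

## Robot

A 6-joint arm with a two-finger parallel gripper is mounted at the origin on a cart in front of the work surface, level with it; the furniture and walls round the work are solid. World frame = base frame: x ahead of the robot, y to its left, z up, the work surface at z = 0. Lengths are in m, angles in rad, forces in N, time in s.
With the tool pointing down it reaches from about 0.3 to 0.875 m from the base axis. Payload 6.4 kg.
Tool frame: the origin (TCP) lies on the mounting face of the last link; the fingertips stand 173 mm ahead of it and the grasp point (between the pads) lies 155 mm ahead of it; z points along the fingers, y is the line along which they close (so a half turn about z gives the same grasp; the last joint's range is limited). The gripper opens to 85 mm and grips with 20 to 120 N. Pads are 22 mm wide; open, the fingers measure 114 mm over their backs; the gripper's body (76 mm by 85 mm) begins 54 mm behind the grasp point. The pads swing forward as they close: fully open they stand 13 mm farther back than shut.
Start: joints at [1.1, 0.181, 1.607, -0, 1.354, -0.206], TCP at [0.15, 0.555, 0.405] pointing down, gripper open.
Joint ranges: [-2.99, 2.99], [-0.89, 2.07], [0.3, 2.58], [-1.14, 4.28], [0, 2.63], [-3.12, 3.12]. Speed limits (rad/s): [2.57, 2.57, 3.01, 3.14, 3.14, 3.14].

## Interface

Orientations are given as a 3x3 rotation matrix whose columns are the frame's x, y, z axes.
In Python, from workcell import robot, eyes, job gives the robot as it stands.
- The arm moves only by the tool move_arm, never from a script. Its arguments are lists of equal length, an entry for each row: "gripper": the gripper's target within -1 to 1 (fully open at 1, half-way at 0, shut at -1); "delta_pos": the shift along the tool's x, y, z normalised to -1 to 1, where 1 is 40 cm, a list of three; "twist": the turn, a rotation vector about the tool's x, y, z normalised to -1 to 1, where 1 is pi/4 rad, a list of three. In form: {"gripper": [gripper, ...], "delta_pos": [[tx, ty, tz], ...], "twist": [[wx, wy, wz], ...]}. A call has 1 to 12 rows; each row is the pose to reach, as a shift and turn from the pose commanded when the call began, along the tool's axes at that moment; what a row does not reach only later rows make up. A row lasts 1/12 s, in which the tool goes at most 41.7 mm and 7.16 degrees, less where a joint would pass 70% of its speed; a pose out of reach is approached as far as the arm can. A call with a number of a shift or a turn outside -1 to 1 is refused whole. A call with a gripper value outside its range is refused whole. The fingers move at their own pace and stop on an object; the grip force is fixed at half the most. Time passes only in rows, so rows that repeat a pose let the fingers close. It gives the time, the measured TCP pose, the force, the opening and the grip force at its end, in the units of the state.
- robot.state(): the state, without advancing time (a new reading comes with each control period).
- eyes.snapshot(name): name is "scene" or "top" or "wrist"; returns a dict with "color" (384x512x3 uint8, red, green, blue), "z_map" (384x512 float32, m along the optical axis (not along the pixel's ray), 0 where there is no reading), "camera_matrix" (3x3 intrinsics, pixels), "k1" (the pictures are not rectified: a ray, as slopes to the right and down, at radius r is drawn at 1 + k1 r^2 times it, then the intrinsics apply), "position" and "attitude" of the camera in the world. Camera axes: x right, y down, z forward; pixel columns grow to the right and rows downward; lengths in m; the calibration is good to about 2 mm. A picture is of the moment at which its call begins.
- job.sign_off(): hands the job in; it is judged then, once.
The state is a dict: "time_s": time; "q": joint angles; "qd": joint speeds; "joint_efforts": joint torques, N m; "eef_pos": TCP position; "tool_rot": TCP orientation; "wrist_force": force on the tool from outside, world axes, zero at the start; "moment": the same for the moment, N m; "grip_width": finger opening in m; "gripper_force": force on a finger pad.
Only numpy, scipy, OpenCV 4.12 (cv2) and the standard library are available. Lean on these libraries where they do the work, as an engineer would, in place of code of your own. Each camera call takes 0.05 s, during which the arm holds its last target. There are 200 camera calls.

## Working session

There is one attempt and no reset: what is moved stays moved. The work goes in short steps, Python scripts to look and compute and a tool call to move; the robot and the scene stay as the last step left them, time stands still between calls to the robot, and variables do not carry over. Pictures are saved under pics/ and viewed, at most 10 in all, crops included, and the job is handed in when it is done.

Besides the shell and the picture viewer there is one more tool, called after "Call:" as name(argument=value, ...) on one line, values as JSON. move_arm: Moves the arm, as the interface text tells. Scaled input: -1 to 1 covers 40 cm each way for a shift and pi/4 rad each way for a turn. Its arguments: {"type":"object","properties":{"gripper":{"type":"array","items":{"type":"number"}},"delta_pos":{"type":"array","items":{"type":"array","items":{"type":"number","minimum":-1,"maximum":1}}},"twist":{"type":"array","items":{"type":"array","items":{"type":"number","minimum":-1,"maximum":1}}}},"required":["gripper","delta_pos","twist"]}

```bash
ls; mkdir -p pics; python3 - <<'E'
from workcell import robot, eyes, job
import cv2,numpy as np,pickle
d={}
for n in ("scene","top"):
    s=eyes.snapshot(n); d[n]=s
    print(n,s["camera_matrix"].tolist(),s["k1"],np.round(s["position"],3),np.round(s["attitude"],3).tolist())
    cv2.imwrite(f"pics/{n}0.png",cv2.resize(s["color"][:,:,::-1],(800,600)))
pickle.dump(d,open("s0.pkl","wb"))
print(robot.state())
E
```

```text
pics
scene [[358.256974750381, 0.0, 256.0643574246694], [0.0, 358.256974750381, 191.3355278932163], [0.0, 0.0, 1.0]] 0.003822092074849321 [ 0.161 -0.908  0.857] [[0.897, -0.253, 0.363], [-0.442, -0.553, 0.706], [0.022, -0.794, -0.608]]
top [[420.08488093231415, 0.0, 253.4753342252697], [0.0, 420.08488093231415, 192.49980325179584], [0.0, 0.0, 1.0]] -0.12032791298523679 [ 0.407 -0.085  1.503] [[0.02, -0.993, 0.113], [-1.0, -0.019, 0.007], [-0.005, -0.113, -0.994]]
{'time_s': 0.1, 'q': array([ 1.09969836e+00,  1.81479557e-01,  1.60789393e+00, -5.14181659e-05,
        1.35380536e+00, -2.06318105e-01]), 'qd': array([ 0.00081357, -0.00116452, -0.00184088,  0.00161366,  0.0011929 ,
        0.00066401]), 'joint_efforts': array([ 1.56918493e-03, -4.45867431e+01, -3.52243388e+01, -2.23182496e-04,
        4.02413032e-03,  1.76972975e-05]), 'eef_pos': array([0.15037207, 0.55475715, 0.40387363]), 'tool_rot': array([[-9.65152949e-01,  2.61685556e-01, -6.75170396e-04],
       [ 2.61686281e-01,  9.65151919e-01, -1.43619122e-03],
       [ 2.75811507e-04, -1.56282702e-03, -9.99998741e-01]]), 'wrist_force': array([ 1.05131596, -0.01104795,  0.853226  ]), 'moment': array([0.02360135, 0.03709179, 0.00199733]), 'gripper_force': 0.0, 'grip_width': 0.08539359680152916}
```

View pics/scene0.png

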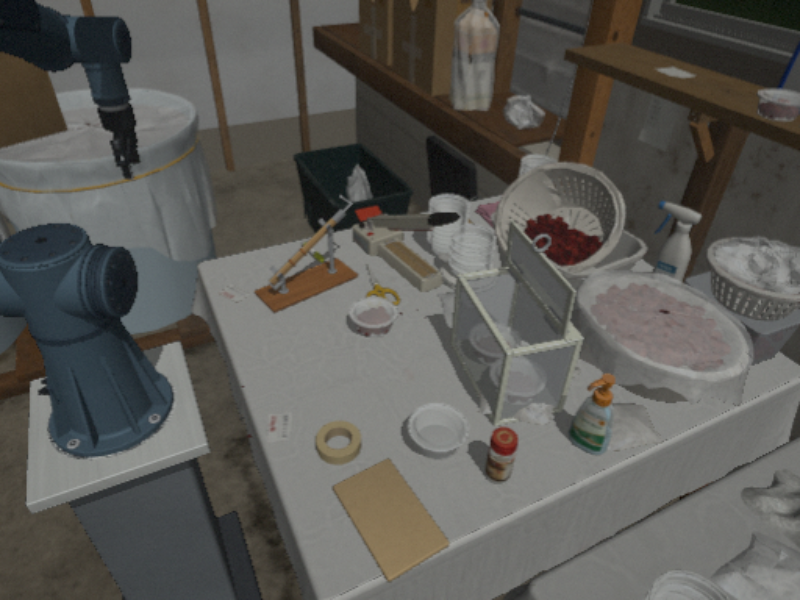

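View pics/top0.png

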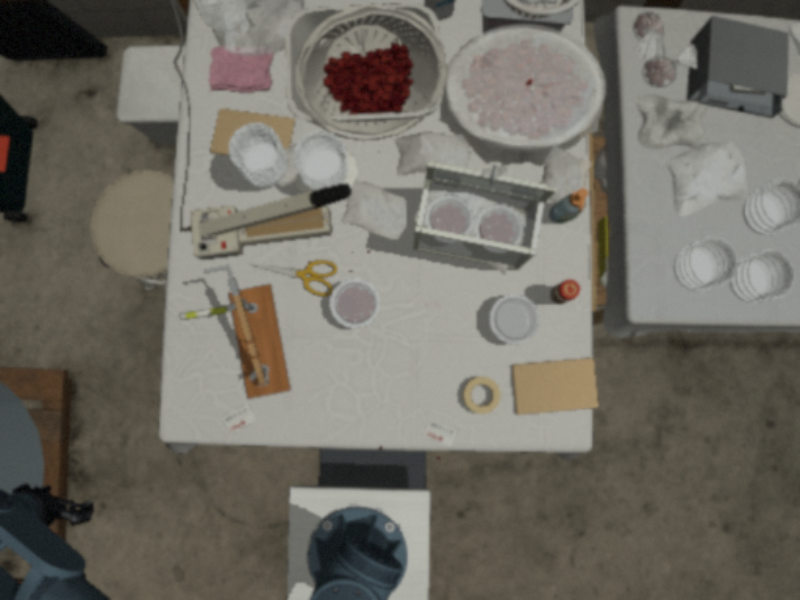

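The scene view shows the pole leaning in its stand (about 310,255) and the case with its flap open and the ring near (541,242). In the top view, the stand is at (262,342), the case at (478,220) and the ring at (494,170). Next I'll zoom in and take measurements.

```bash
cat > h.py <<'E'
import numpy as np,cv2
def ray(s,u,v):
    K=s["camera_matrix"];uv=np.array([[[u,v]]],float)
    # distortion: drawn = (1+k1 r^2)*ray
    p=cv2.undistortPoints(uv,K,np.array([s["k1"],0,0,0]))[0,0]
    return s["position"],s["attitude"]@np.array([p[0],p[1],1.])
def onz(s,u,v,z):
    o,d=ray(s,u,v);return o+d*(z-o[2])/d[2]
def tri(s1,p1,s2,p2):
    o1,d1=ray(s1,*p1);o2,d2=ray(s2,*p2)
    t=np.linalg.lstsq(np.c_[d1,-d2],o2-o1,rcond=None)[0]
    a,b=o1+t[0]*d1,o2+t[1]*d2;return (a+b)/2,np.linalg.norm(a-b)
def proj(s,P):
    c=s["attitude"].T@(np.asarray(P)-s["position"]);x=c[:2]/c[2]
    x=x*(1+s["k1"]*(x@x));K=s["camera_matrix"];return np.array([K[0,0]*x[0]+K[0,2],K[1,1]*x[1]+K[1,2]])
def cloud(s):
    z=s["z_map"];v,u=np.mgrid[:z.shape[0],:z.shape[1]]
    p=cv2.undistortPoints(np.stack([u,v],-1).reshape(-1,1,2).astype(float),s["camera_matrix"],np.array([s["k1"],0,0,0])).reshape(*z.shape,2)
    c=np.dstack([p*z[...,None],z]);return c@s["attitude"].T+s["position"]
E
python3 - <<'E'
import pickle,cv2,numpy as np
from h import *
d=pickle.load(open("s0.pkl","rb"));T,S=d["top"],d["scene"]
def crop(s,u0,v0,w,h,W,H): return cv2.resize(s["color"][v0:v0+h,u0:u0+w,::-1],(W,H),interpolation=cv2.INTER_CUBIC)
a=np.vstack([np.hstack([crop(T,105,165,100,75,400,300),crop(T,260,95,100,75,400,300)]),
 np.hstack([crop(S,155,115,100,75,400,300),crop(S,280,135,100,75*1,400,300)])])
cv2.imwrite("pics/c0.png",a)
for n,s in d.items():
    hsv=cv2.cvtColor(s["color"],cv2.COLOR_RGB2HSV);P=cloud(s)
    roi=np.zeros(hsv.shape[:2],bool)
    if n=="top": roi[175:260,110:190]=1
    else: roi[120:205,155:235]=1
    m=roi&(hsv[...,0]<18)&(hsv[...,1]>90)&(s["z_map"]>0)
    b=m&(abs(P[...,2]-.012)<.008)
    q=P[b]; 
    print(n,"base",b.sum(),q.mean(0).round(4),cv2.minAreaRect((q[:,:2]*1000).astype(np.float32)))
    h=m&(P[...,2]>.05);q=P[h];c=q.mean(0);U=np.linalg.svd(q-c)[2][0];U*=np.sign(U[2]);t=(q-c)@U
    print("shaft",h.sum(),c.round(4),U.round(4),"pitch",np.degrees(np.arcsin(U[2])),"yaw",np.degrees(np.arctan2(U[1],U[0])),(c+U*t.min()).round(4),(c+U*t.max()).round(4))
P=cloud(T)
for (u,v) in [(315,109),(316,110),(315,106)]: print(P[v,u].round(3))
q=P[95:175,260:360].reshape(-1,3);
f=q[(abs(q[:,2]-.2)<.012)];print("roof",len(f),cv2.minAreaRect((f[:,:2]*1000).astype(np.float32)))
f=q[(q[:,2]>.225)];print("flap",len(f),f.mean(0),f.max(0),f.min(0))
E
```

```text
scene base 862 [0.473  0.2273 0.0126] ((478.2695007324219, 235.1865234375), (247.8656005859375, 103.77251434326172), 13.201302528381348)
shaft 136 [0.473  0.2325 0.1101] [0.8466 0.1937 0.4957] pitch 29.71859557805227 yaw 12.88488012236258 [0.3827 0.2118 0.0572] [0.5643 0.2534 0.1636]
top base 1351 [0.4766 0.2322 0.0122] ((479.5870056152344, 239.73834228515625), (245.64552307128906, 98.53606414794922), 12.850923538208008)
shaft 283 [0.479  0.2372 0.1132] [0.848  0.1849 0.4967] pitch 29.780339008033824 yaw 12.298894111994974 [0.3796 0.2156 0.0551] [0.5651 0.256  0.1637]
[ 0.792 -0.252  0.315]
[ 0.778 -0.25   0.35 ]
[ 0.795 -0.249  0.335]
roof 689 ((751.5874633789062, -244.9808349609375), (249.4893341064453, 151.47882080078125), 79.23165130615234)
flap 732 [ 0.76795352 -0.24720931  0.32095214] [ 0.80791546 -0.08500715  1.50300363] [ 0.40704299 -0.37374545  0.22512037]
```

View pics/c0.png

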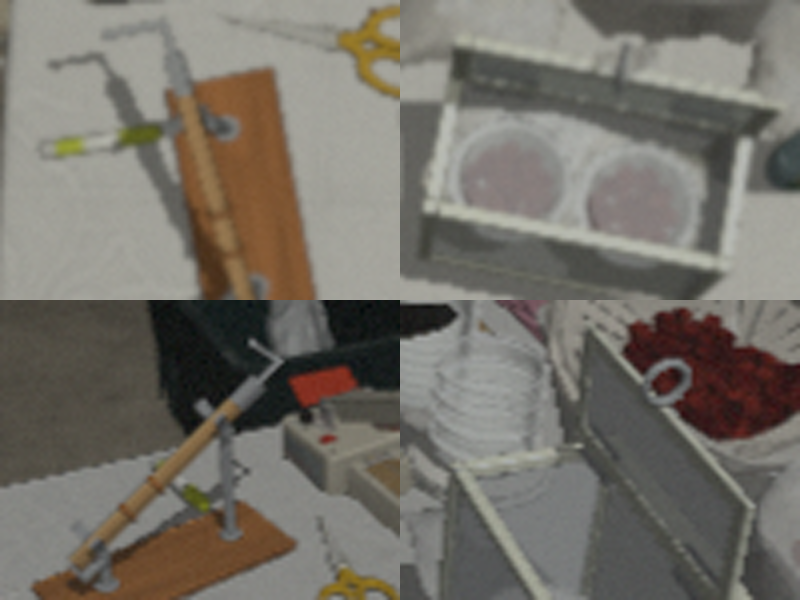

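The crop shows the pole's collar bands at top (210,213) and (221,251), and at scene (155,480) and (127,507). The ring is at top (623,65) and scene (668,381). I'll triangulate these.

```bash
python3 - <<'E'
import pickle
from h import *
d=pickle.load(open("s0.pkl","rb"));T,S=d["top"],d["scene"]
t=lambda u,v:(105+u/4-.4,165+v/4-.4)
t2=lambda u,v:(260+(u-400)/4-.4,95+v/4-.4)
s=lambda u,v:(155+u/4-.4,115+(v-300)/4-.4)
s2=lambda u,v:(280+(u-400)/4-.4,135+(v-300)/4-.4)
R={}
for n,a,b in [("hi collar",t(210,213),s(155,480)),("lo collar",t(221,251),s(127,507)),("bend",t(167,26),s(281,358)),("tip",t(106,34),s(252,342)),("eye",t2(623,65),s2(668,381)),("flapL",t2(457,40),s2(588,332)),("flapR",t2(778,107),s2(750,505))]:
    p,e=tri(T,a,S,b);R[n]=p;print(n,p.round(4),"gap",round(e,4))
v=R["hi collar"]-R["lo collar"];print("collars",np.linalg.norm(v),v/np.linalg.norm(v))
print("grip",(R["hi collar"]+R["lo collar"])/2,"prong len",np.linalg.norm(R["tip"]-R["bend"]),"bend-grip",np.linalg.norm(R["bend"]-(R["hi collar"]+R["lo collar"])/2))
g=R["bend"]-.19*np.array([.848,.188,.497]);print("grip from bend",g)
E
```

```text
hi collar [0.4755 0.246  0.1065] gap 0.0027
lo collar [0.4441 0.2398 0.0876] gap 0.0019
bend [0.6182 0.2659 0.198 ] gap 0.002
tip [0.6099 0.317  0.1933] gap 0.0019
eye [ 0.7818 -0.2505  0.33  ] gap 0.0001
flapL [ 0.8054 -0.1303  0.3017] gap 0.0038
flapR [ 0.7607 -0.369   0.3076] gap 0.0016
collars 0.03717559104883044 [0.8447338  0.1667611  0.50854256]
grip [0.45976594 0.24292822 0.09706557] prong len 0.05206877026446672 bend-grip 0.18926154261571176
grip from bend [0.4570723 0.2301322 0.1036084]
```

```bash
cat >> h.py <<'E'
from scipy.spatial.transform import Rotation as Ro
def poleR(yaw,pitch): # degrees; cols = pole axes
    return Ro.from_euler("ZY",[yaw,-pitch],degrees=True).as_matrix()
def toolR(PR): return np.c_[-PR[:,0],PR[:,1],-PR[:,2]]
def plan(pos,R,st,n=""):
    A=st["tool_rot"];d=A.T@(np.asarray(pos)-st["eef_pos"])/.4;w=Ro.from_matrix(A.T@R).as_rotvec()/(np.pi/4)
    print(n,"dpos",d.round(4).tolist(),"twist",w.round(4).tolist(),"rows",np.linalg.norm(d)*.4/.0417,np.linalg.norm(w)*45/7.16)
E
python3 - <<'E'
from h import *
from workcell import robot
PR=poleR(12.6,30);g=np.array([.4597,.238,.097])
plan(g+.26*PR[:,2],toolR(PR),robot.state())
E
```

```text
dpos [-0.6661, -0.713, 0.2052] twist [-0.1634, -0.6543, -0.6024] rows 9.564471873677288 5.682918181016106
```

Call:
move_arm(gripper=[0.2,0.2,0.2,0.2,0.2,0.2,0.2,0.2,0.2,0.2,0.2,0.2], delta_pos=[[-0.666,-0.713,0.205],[-0.666,-0.713,0.205],[-0.666,-0.713,0.205],[-0.666,-0.713,0.205],[-0.666,-0.713,0.205],[-0.666,-0.713,0.205],[-0.666,-0.713,0.205],[-0.666,-0.713,0.205],[-0.666,-0.713,0.205],[-0.666,-0.713,0.205],[-0.666,-0.713,0.205],[-0.666,-0.713,0.205]], twist=[[-0.163,-0.654,-0.602],[-0.163,-0.654,-0.602],[-0.163,-0.654,-0.602],[-0.163,-0.654,-0.602],[-0.163,-0.654,-0.602],[-0.163,-0.654,-0.602],[-0.163,-0.654,-0.602],[-0.163,-0.654,-0.602],[-0.163,-0.654,-0.602],[-0.163,-0.654,-0.602],[-0.163,-0.654,-0.602],[-0.163,-0.654,-0.602]])

```text
time_s: 1.1
eef_pos: [0.3334, 0.2086, 0.3223]
tool_rot: [[-0.846, -0.213, 0.488], [-0.184, 0.977, 0.108], [-0.5, 0.001, -0.866]]
wrist_force: [-0.0, 0.2, -0.0]
grip_width: 0.0513
gripper_force: 0.0
```

```bash
python3 - <<'E'
from h import *
from workcell import robot,eyes
import pickle
W=eyes.snapshot("wrist");st=robot.state();pickle.dump((W,st),open("w1.pkl","wb"))
print(st["time_s"],st["q"].round(3),st["eef_pos"],st["tool_rot"].round(3).tolist(),st["grip_width"])
A=st["tool_rot"];print("cam in tool",A.T@(W["position"]-st["eef_pos"]),(A.T@W["attitude"]).round(3).tolist(),W["camera_matrix"][0,0],W["k1"])
cv2.imwrite("pics/w1.png",cv2.resize(W["color"][:,:,::-1],(800,600)))
E
```

```text
1.15 [ 0.267 -0.314  2.29  -0.039  0.642 -1.496] [0.3330412  0.20955078 0.32255962] [[-0.846, -0.216, 0.488], [-0.186, 0.976, 0.109], [-0.5, 0.001, -0.866]] 0.051341314553808574
cam in tool [ 0.06995618 -0.00124375  0.03019959] [[-0.002, -0.96, -0.279], [1.0, -0.002, -0.001], [0.001, -0.279, 0.96]] 338.46800445715877 -0.061378025137301034
```

View pics/w1.png

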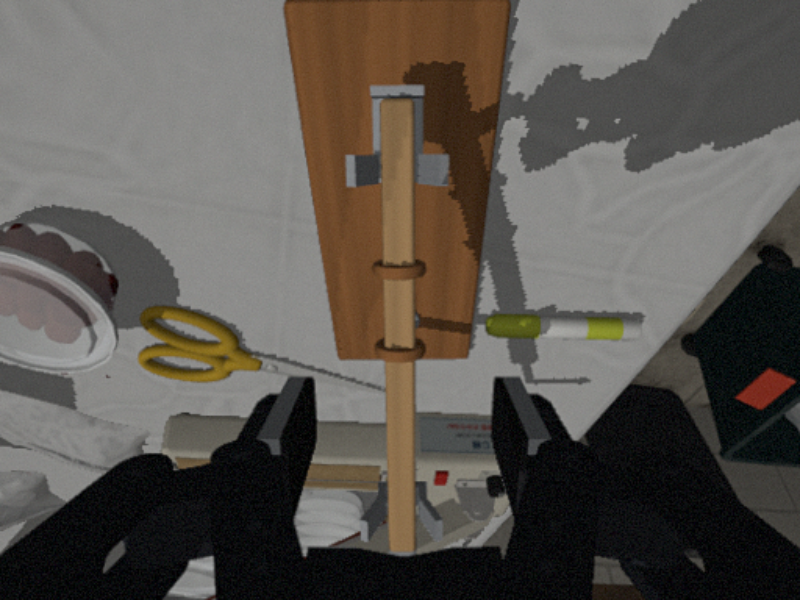

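The wrist view shows the pole along u≈399, with its collars at (399,269) and (399,349). It is roughly centred between the fingers. I'll triangulate it against the top and scene views.

```bash
python3 - <<'E'
import pickle
from h import *
d=pickle.load(open("s0.pkl","rb"));T,S=d["top"],d["scene"];W,st=pickle.load(open("w1.pkl","rb"))
t=lambda u,v:(105+u/4-.4,165+v/4-.4)
s=lambda u,v:(155+u/4-.4,115+(v-300)/4-.4)
w=lambda u,v:(u/1.5625-.2,v/1.5625-.2)
L=[]
for n,a,b,c in [("hi",t(210,213),s(155,480),w(399,349)),("lo",t(221,251),s(127,507),w(399,269))]:
    M=np.zeros((3,3));y=np.zeros(3)
    for C,p in((T,a),(S,b),(W,c)):
        o,r=ray(C,*p);r/=np.linalg.norm(r);Q=np.eye(3)-np.outer(r,r);wt=1 if C is not W else 6;M+=wt*Q;y+=wt*Q@o
    x=np.linalg.solve(M,y);L.append(x);print(n,x,[ (proj(C,x)-p).round(2).tolist() for C,p in((T,a),(S,b),(W,c))])
v=L[0]-L[1];print(np.linalg.norm(v),v/np.linalg.norm(v));g=(L[0]+L[1])/2;print("grip",g)
P=cloud(W);hsv=cv2.cvtColor(W["color"],cv2.COLOR_RGB2HSV)
m=np.zeros(hsv.shape[:2],bool);m[62:300,235:280]=1
m&=(hsv[...,0]<25)&(hsv[...,1]>70)&(P[...,2]>.04)&(P[...,2]<.19);q=P[m]
c=q.mean(0);U=np.linalg.svd(q-c)[2][0];U*=np.sign(U[0]);print("wrist cloud",len(q),c,U,"yaw",np.degrees(np.arctan2(U[1],U[0])),"pitch",np.degrees(np.arcsin(U[2])))
A=st["tool_rot"];print("lo end..hi:",((q-c)@U).min(),((q-c)@U).max())
print("surface centre in tool",A.T@(c-st["eef_pos"]),"dir",A.T@U,"grip in tool",A.T@(g-st["eef_pos"]))
e=proj(W,[0,0,0]);pt=onz  # lower end at pixel (397,100)
print("lower end px pt",P[int(102/1.5625),int(397/1.5625)], "-> origin", P[int(102/1.5625),int(397/1.5625)]+.09*U)
E
```

```text
hi [0.47387547 0.23842019 0.10881153] [[2.19, 0.11], [-0.17, 0.58], [1.74, 1.06]]
lo [0.44200696 0.23162585 0.09048521] [[2.27, 0.37], [-0.2, 0.59], [1.87, 1.3]]
0.03738474208765612 [0.8524469  0.18174092 0.49020864]
grip [0.45794122 0.23502302 0.09964837]
wrist cloud 5015 [0.44586996 0.23113238 0.09561299] [0.86411978 0.19019839 0.46596306] yaw 12.413239289649034 pitch 27.77256776399251
lo end..hi: -0.07674759647530947 0.2168499835082807
surface centre in tool [ 0.01406736 -0.00355707  0.25394945] dir [-9.99238204e-01  8.51579446e-05  3.90256789e-02] grip in tool [ 0.00111638 -0.00235458  0.25677127]
lower end px pt [0.38223819 0.21676726 0.05746131] -> origin [0.46000897 0.23388511 0.09939799]
```

Call:
move_arm(gripper=[0.2,0.2,0.2,0.2,0.2,-1,-1,-1,-1,-1,-1], delta_pos=[[0.001,-0.008,0.09],[0.001,-0.008,0.18],[0.001,-0.008,0.24],[0.001,-0.008,0.262],[0.001,-0.008,0.262],[0.001,-0.008,0.262],[0.001,-0.008,0.262],[0.001,-0.008,0.262],[0.001,-0.008,0.262],[0.001,-0.008,0.262],[0.001,-0.008,0.262]], twist=[[0,0,0],[0,0,0],[0,0,0],[0,0,0],[0,0,0],[0,0,0],[0,0,0],[0,0,0],[0,0,0],[0,0,0],[0,0,0]])

```text
time_s: 2.07
eef_pos: [0.3843, 0.2188, 0.233]
tool_rot: [[-0.844, -0.219, 0.49], [-0.188, 0.976, 0.111], [-0.502, 0.001, -0.865]]
wrist_force: [-6.0, 1.9, 7.5]
grip_width: 0.0129
gripper_force: 59.1
```

```bash
python3 - <<'E'
from h import *
from workcell import robot,eyes
import pickle
W=eyes.snapshot("wrist");st=robot.state();pickle.dump((W,st),open("grasp.pkl","wb"))
print(st["eef_pos"],st["tool_rot"].tolist(),st["wrist_force"],st["moment"])
E
```

```text
[0.38431762 0.21881083 0.23295148] [[-0.8438032469716484, -0.2187832080315791, 0.49003059933387244], [-0.1884889001975283, 0.9757725322564113, 0.11108510159439576], [-0.5024619536864753, 0.0013686406839493314, -0.8645982372872666]] [-6.14477085  2.48062111  7.30199127] [0.33134561 0.51853862 0.41176096]
```

Call:
move_arm(gripper=[-1,-1,-1,-1,-1,-1], delta_pos=[[0,0,-0.05],[0,0,-0.1],[0,0,-0.2],[0,0,-0.25],[0,0,-0.25],[0,0,-0.25]], twist=[[0,0,0],[0,0,0],[0,0,0],[0,0,0],[0,0,0],[0,0,0]])

```text
time_s: 2.62
eef_pos: [0.3356, 0.2074, 0.3198]
tool_rot: [[-0.843, -0.218, 0.492], [-0.187, 0.976, 0.111], [-0.505, 0.001, -0.863]]
wrist_force: [0.5, 0.3, -0.8]
grip_width: 0.0127
gripper_force: 59.1
```

```bash
python3 - <<'E'
from h import *
from workcell import robot,eyes
import pickle
g=pickle.load(open("grasp.pkl","rb"))[0]
W=eyes.snapshot("wrist");st=robot.state();pickle.dump((W,st),open("lift.pkl","wb"))
cv2.imwrite("pics/w2.png",np.hstack([cv2.resize(x["color"][:,:,::-1],(400,300)) for x in (g,W)]))
print(st["wrist_force"],st["moment"],st["grip_width"],st["gripper_force"])
E
```

```text
[-0.27660321 -0.60870996 -2.12223437] [-0.06614876  0.39946086 -0.01319127] 0.01282566742399565 59.11507844924927
```

View pics/w2.png

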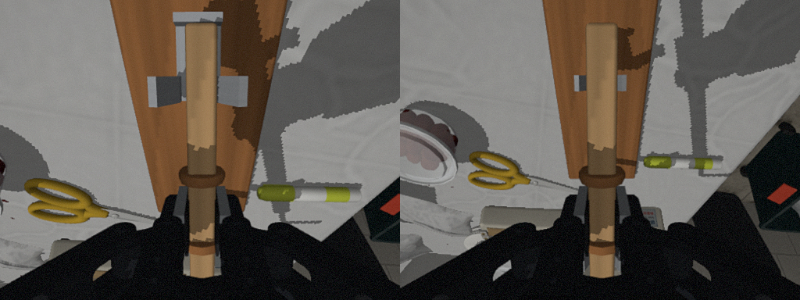

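The pole is held square to the fingers. Its lower end sits at the same pixel (about 201,24) in both pictures, so it did not slip. Next: move it in front of the case.

```bash
cat >> h.py <<'E'
CY=-10.8; CR=poleR(CY,0)
EYE=np.array([.782,-.2505,.33]); HK=np.array([.19,.025,0]); OFF=np.array([.001,0,.155]) # pole origin in tool
def tcp_for_hook(h,yaw,pitch):
    PR=poleR(yaw,pitch);R=toolR(PR);return np.asarray(h)-PR@HK-R@OFF,R
def hook_now(st):
    R=st["tool_rot"];PR=np.c_[-R[:,0],R[:,1],-R[:,2]];return st["eef_pos"]+R@OFF+PR@HK
E
python3 - <<'E'
from h import *
from workcell import robot
st=robot.state();print(hook_now(st))
p,R=tcp_for_hook(EYE+CR@[-.10,-.085,0],CY,0);print(p);plan(p,R,st)
E
```

```text
[0.56553501 0.28429568 0.27942857]
[ 0.47750704 -0.3043984   0.485     ]
 dpos [-0.2684, -1.3254, -0.3271] twist [0.138, 0.66, 0.5071] rows 13.345585402634288 5.302182148840626
```

Call:
move_arm(gripper=[-1,-1,-1,-1,-1,-1,-1,-1,-1], delta_pos=[[-0.02,0,-0.1],[-0.05,-0.1,-0.17],[-0.12,-0.2,-0.24],[-0.2,-0.3,-0.3],[-0.25,-0.4,-0.33],[-0.27,-0.5,-0.33],[-0.27,-0.6,-0.33],[-0.27,-0.7,-0.33],[-0.27,-0.8,-0.33]], twist=[[0,0,0],[0.02,0.1,0.08],[0.05,0.22,0.17],[0.08,0.37,0.28],[0.11,0.52,0.4],[0.138,0.66,0.507],[0.138,0.66,0.507],[0.138,0.66,0.507],[0.138,0.66,0.507]])

```text
time_s: 3.42
eef_pos: [0.4259, -0.0716, 0.484]
tool_rot: [[-0.982, 0.188, -0.004], [0.188, 0.982, 0.001], [0.004, -0.0, -1.0]]
wrist_force: [0.6, 0.1, -0.9]
grip_width: 0.0128
gripper_force: 59.1
```

```bash
python3 - <<'E'
from h import *
from workcell import robot
st=robot.state();print(hook_now(st),st["q"].round(2))
p,R=tcp_for_hook(EYE+CR@[-.10,-.085,0],CY,0);print(p);plan(p,R,st)
E
```

```text
[ 0.61569632 -0.0824696   0.32828516] [-0.44 -0.21  1.84 -0.    1.52 -1.82]
[ 0.47750704 -0.3043984   0.485     ]
 dpos [-0.2359, -0.5474, -0.0033] twist [-0.0002, -0.0047, -0.0006] rows 5.717919615601939 0.02962734324314469
```

Call:
move_arm(gripper=[-1,-1,-1,-1,-1,-1,-1,-1,-1], delta_pos=[[-0.04,-0.1,-0.003],[-0.08,-0.2,-0.003],[-0.12,-0.3,-0.003],[-0.17,-0.4,-0.003],[-0.21,-0.5,-0.003],[-0.236,-0.547,-0.003],[-0.236,-0.547,-0.003],[-0.236,-0.547,-0.003],[-0.236,-0.547,-0.003]], twist=[[0,-0.005,0],[0,-0.005,0],[0,-0.005,0],[0,-0.005,0],[0,-0.005,0],[0,-0.005,0],[0,-0.005,0],[0,-0.005,0],[0,-0.005,0]])

```text
time_s: 4.17
eef_pos: [0.4765, -0.3019, 0.484]
tool_rot: [[-0.982, 0.188, -0.0], [0.188, 0.982, 0.002], [0.001, 0.002, -1.0]]
wrist_force: [0.2, -0.3, -1.0]
grip_width: 0.0129
gripper_force: 59.1
```

```bash
python3 - <<'E'
from h import *
from workcell import robot,eyes
import pickle
T=eyes.snapshot("top");S=eyes.snapshot("scene");st=robot.state();pickle.dump((T,S,st),open("pre.pkl","wb"))
h=hook_now(st);print("hook",h,st["q"].round(2),st["tool_rot"].round(3).tolist())
R=st["tool_rot"]
for n,P in(("hook",h),("tip",h+.02*R[:,1]),("bend",h-.025*R[:,1]),("eye",EYE)): print(n,[proj(C,P).round(1) for C in(T,S)])
a=np.hstack([cv2.resize(c["color"][v:v+75,u:u+100,::-1],(400,300),interpolation=cv2.INTER_CUBIC) for c,u,v in((T,280,90),(S,300,120))])
cv2.imwrite("pics/pre.png",a)
E
```

```text
hook [ 0.66703638 -0.31141815  0.33062536] [-0.77  0.1   1.54  0.    1.51 -2.16] [[-0.982, 0.186, 0.001], [0.186, 0.982, 0.0], [-0.001, 0.0, -1.0]]
hook [array([336.7, 150.1]), array([325.4, 175.6])]
tip [array([329.8, 148.6]), array([322.3, 171.4])]
bend [array([345.2, 151.9]), array([329.5, 181.1])]
eye [array([315.4, 110.8]), array([346.6, 154.8])]
```

View pics/pre.png

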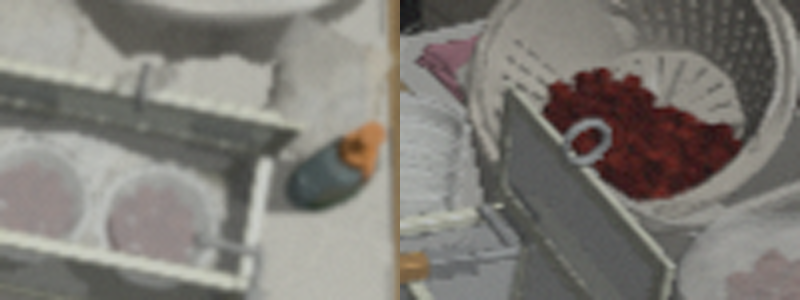

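The top crop shows the prong from (200,240) to (255,250), and the scene crop shows it from (490,205) to (515,245). Both match the predicted hook to within 1 px. The ring also matches its measured position, at (145,83) and (590,142).

```bash
python3 - <<'E'
from h import *
from workcell import robot
st=robot.state()
for o in ([0,-.085,0],[0,-.06,0],[0,0,0]):
    p,R=tcp_for_hook(EYE+CR@o,CY,0);plan(p,R,st,o)
E
```

```text
[0, -0.085, 0] dpos [-0.2541, -0.0087, 0.0013] twist [0.0005, 0.0013, 0.0012] rows 2.438963437554976 0.011360869931671671
[0, -0.06, 0] dpos [-0.2542, 0.0538, 0.0013] twist [0.0005, 0.0013, 0.0012] rows 2.492095647601079 0.011360869931671671
[0, 0, 0] dpos [-0.2543, 0.2038, 0.0014] twist [0.0005, 0.0013, 0.0012] rows 3.1260584690506787 0.011360869931671671
```

Call:
move_arm(gripper=[-1,-1,-1,-1,-1,-1,-1], delta_pos=[[-0.08,-0.009,0.001],[-0.16,-0.009,0.001],[-0.22,-0.009,0.001],[-0.254,-0.009,0.001],[-0.254,0.02,0.001],[-0.254,0.045,0.001],[-0.254,0.045,0.001]], twist=[[0,0,0],[0,0,0],[0,0,0],[0,0,0],[0,0,0],[0,0,0],[0,0,0]])

```text
time_s: 4.85
eef_pos: [0.5798, -0.2998, 0.4864]
tool_rot: [[-0.983, 0.184, 0.002], [0.184, 0.983, -0.0], [-0.002, 0.0, -1.0]]
wrist_force: [-1.0, -0.0, -1.5]
grip_width: 0.013
gripper_force: 59.1
```

```bash
python3 - <<'E'
from h import *
from workcell import robot,eyes
import pickle
T=eyes.snapshot("top");S=eyes.snapshot("scene");st=robot.state();pickle.dump((T,S,st),open("pre2.pkl","wb"))
h=hook_now(st);print("hook",h,st["wrist_force"]);R=st["tool_rot"]
for n,P in(("tip",h+.02*R[:,1]),("bend",h-.025*R[:,1]),("eye",EYE)): print(n,[proj(C,P).round(1) for C in(T,S)])
a=np.hstack([cv2.resize(c["color"][v:v+45,u:u+60,::-1],(400,300),interpolation=cv2.INTER_CUBIC) for c,u,v in((T,295,90),(S,320,130))])
cv2.imwrite("pics/pre2.png",a)
p,Rt=tcp_for_hook(EYE,CY,0);plan(p,Rt,st)
E
```

```text
hook [ 0.76997605 -0.31234441  0.33235622] [ 0.42066518  0.44975764 -0.97780006]
tip [array([330. , 113.7]), array([353.9, 162.2])]
bend [array([345.2, 116.9]), array([362.1, 171.3])]
eye [array([315.4, 110.8]), array([346.6, 154.8])]
 dpos [-0.0018, 0.1578, 0.0045] twist [-0.0015, 0.0035, 0.0021] rows 1.5147351314183013 0.027360307736838375
```

View pics/pre2.png

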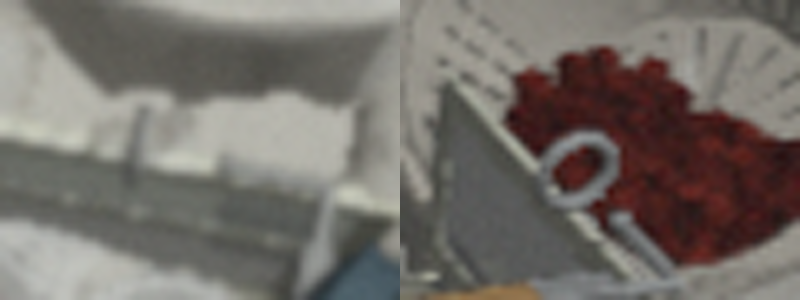

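In the scene crop the ring is at (580,170) and the prong tip at (618,220), and the prong's line runs through the ring centre. Inserting now.

Call:
move_arm(gripper=[-1,-1,-1,-1,-1,-1,-1], delta_pos=[[-0.004,0.03,0.002],[-0.004,0.06,0.002],[-0.004,0.09,0.002],[-0.004,0.12,0.002],[-0.004,0.15,0.002],[-0.004,0.15,0.002],[-0.004,0.15,0.002]], twist=[[0,0,0],[0,0,0],[0,0,0],[0,0,0],[0,0,0],[0,0,0],[0,0,0]])

```text
time_s: 5.53
eef_pos: [0.5926, -0.2432, 0.4856]
tool_rot: [[-0.983, 0.186, 0.002], [0.186, 0.983, -0.001], [-0.003, -0.001, -1.0]]
wrist_force: [0.6, -1.0, -2.1]
grip_width: 0.0127
gripper_force: 59.1
```

```bash
python3 - <<'E'
from h import *
from workcell import robot,eyes
import pickle
T=eyes.snapshot("top");S=eyes.snapshot("scene");st=robot.state();pickle.dump((T,S,st),open("ins.pkl","wb"))
h=hook_now(st);print("hook",h,st["wrist_force"],st["moment"]);R=st["tool_rot"]
a=np.hstack([cv2.resize(c["color"][v:v+45,u:u+60,::-1],(400,300),interpolation=cv2.INTER_CUBIC) for c,u,v in((T,295,90),(S,320,130))])
cv2.imwrite("pics/ins.png",a)
# arc plan: hook follows eye arc, lead L (along tangent), outward bias b
H=CR@[.035,0,0]+np.array([.7516,-.245,.2])
for a in np.radians([80,70,60,50,40,30,20,10,0,-3,-6]):
    r=np.array([-np.cos(a),0,np.sin(a)]);t=np.array([-np.sin(a),0,-np.cos(a)])
    e=H+CR@(r*.128+t*.0095+[0,.002,0]);p,Rt=tcp_for_hook(e,CY,0);plan(p,Rt,st,round(np.degrees(a)))
E
```

```text
hook [ 0.78309914 -0.2553719   0.33094359] [-0.06630208  0.82645547 -1.75118862] [-0.0455103  0.0272436 -0.0214814]
80 dpos [0.0728, 0.0154, 0.015] twist [-0.0014, 0.0032, 0.0003] rows 0.7278763228486633 0.021921266052754046
70 dpos [0.1256, 0.0155, 0.0333] twist [-0.0014, 0.0032, 0.0003] rows 1.2554124469995127 0.021921266052754046
60 dpos [0.1745, 0.0155, 0.0605] twist [-0.0014, 0.0032, 0.0003] rows 1.7778200289932706 0.021921266052754046
50 dpos [0.2179, 0.0156, 0.0958] twist [-0.0014, 0.0032, 0.0003] rows 2.28810141808044 0.021921266052754046
40 dpos [0.2545, 0.0156, 0.1381] twist [-0.0014, 0.0032, 0.0003] rows 2.7816023957934712 0.021921266052754046
30 dpos [0.2832, 0.0157, 0.1861] twist [-0.0014, 0.0032, 0.0003] rows 3.254279696257868 0.021921266052754046
20 dpos [0.3032, 0.0158, 0.2384] twist [-0.0014, 0.0032, 0.0003] rows 3.7024037806117533 0.021921266052754046
10 dpos [0.3138, 0.0158, 0.2933] twist [-0.0014, 0.0032, 0.0003] rows 4.122494604232864 0.021921266052754046
0 dpos [0.3146, 0.0159, 0.3492] twist [-0.0014, 0.0032, 0.0003] rows 4.511314822386718 0.021921266052754046
-3 dpos [0.313, 0.0159, 0.3659] twist [-0.0014, 0.0032, 0.0003] rows 4.621410111446868 0.021921266052754046
-6 dpos [0.3105, 0.0159, 0.3825] twist [-0.0014, 0.0032, 0.0003] rows 4.728344696790747 0.021921266052754046
```

View pics/ins.png

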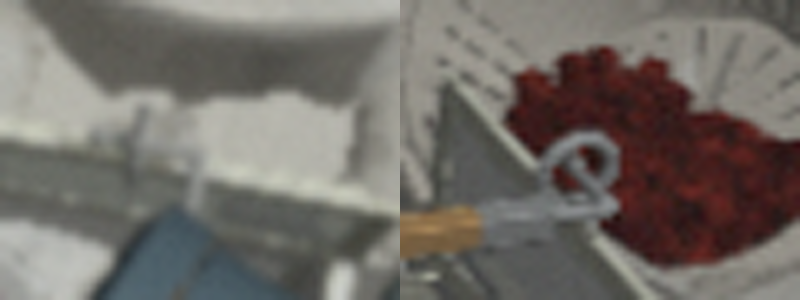

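The prong is through the ring. In the top crop the ring is at u≈137, between the tip (≈95) and the bend (≈197), so it sits at the prong's middle. Pulling along the arc now.

Call:
move_arm(gripper=[-1,-1,-1,-1,-1,-1,-1,-1,-1,-1,-1,-1], delta_pos=[[0.02,0,0.001],[0.045,0,0.006],[0.073,0,0.015],[0.1,0,0.023],[0.126,0,0.033],[0.15,0,0.046],[0.175,0,0.06],[0.197,0,0.077],[0.218,0,0.096],[0.237,0,0.116],[0.254,0,0.138],[0.254,0,0.138]], twist=[[0,0,0],[0,0,0],[0,0,0],[0,0,0],[0,0,0],[0,0,0],[0,0,0],[0,0,0],[0,0,0],[0,0,0],[0,0,0],[0,0,0]])

```text
time_s: 6.63
eef_pos: [0.4911, -0.2253, 0.4284]
tool_rot: [[-0.982, 0.189, -0.0], [0.189, 0.982, 0.0], [0.0, 0.0, -1.0]]
wrist_force: [-0.6, 0.3, -1.1]
grip_width: 0.0128
gripper_force: 59.1
```

```bash
python3 - <<'E'
from h import *
from workcell import robot,eyes
import pickle
T=eyes.snapshot("top");S=eyes.snapshot("scene");st=robot.state();pickle.dump((T,S,st),open("mid.pkl","wb"))
h=hook_now(st);print("hook",h,st["wrist_force"],st["moment"],st["grip_width"])
u,v=proj(S,h).astype(int);u2,v2=proj(T,h).astype(int);print(u,v,u2,v2)
a=np.hstack([cv2.resize(c["color"][y-37:y+38,x-50:x+50,::-1],(400,300),interpolation=cv2.INTER_CUBIC) for c,x,y in((T,u2,v2),(S,u,v))])
cv2.imwrite("pics/mid.png",a)
H=CR@[.035,0,0]+np.array([.7516,-.245,.2])
for a in np.radians([35,30,25,20,15,10,5,0,-3,-6]):
    r=np.array([-np.cos(a),0,np.sin(a)]);t=np.array([-np.sin(a),0,-np.cos(a)])
    e=H+CR@(r*.128+t*.0095);p,Rt=tcp_for_hook(e,CY,0);plan(p,Rt,st,round(np.degrees(a)))
E
```

```text
hook [ 0.68284477 -0.2368166   0.27543029] [ 0.63136222  0.05644234 -1.8084503 ] [-0.00651142  0.03342487 -0.00688462] 0.013282344686418984
312 176 308 148
35 dpos [0.0148, 0.0114, 0.0236] twist [-0.0008, 0.0025, -0.0012] rows 0.28850915251235837 0.01820880872199068
30 dpos [0.0281, 0.0114, 0.0482] twist [-0.0008, 0.0025, -0.0012] rows 0.5462191683639177 0.01820880872199068
25 dpos [0.0392, 0.0114, 0.0739] twist [-0.0008, 0.0025, -0.0012] rows 0.8097941012987813 0.01820880872199068
20 dpos [0.048, 0.0114, 0.1004] twist [-0.0008, 0.0025, -0.0012] rows 1.0736623009968094 0.01820880872199068
15 dpos [0.0545, 0.0115, 0.1277] twist [-0.0008, 0.0025, -0.0012] rows 1.336235675286409 0.01820880872199068
10 dpos [0.0586, 0.0115, 0.1554] twist [-0.0008, 0.0025, -0.0012] rows 1.596645175459362 0.01820880872199068
5 dpos [0.0602, 0.0115, 0.1833] twist [-0.0008, 0.0025, -0.0012] rows 1.8542352188620521 0.01820880872199068
0 dpos [0.0594, 0.0115, 0.2113] twist [-0.0008, 0.0025, -0.0012] rows 2.108434943559765 0.01820880872199068
-3 dpos [0.0578, 0.0115, 0.228] twist [-0.0008, 0.0025, -0.0012] rows 2.2591062417492958 0.01820880872199068
-6 dpos [0.0553, 0.0115, 0.2446] twist [-0.0008, 0.0025, -0.0012] rows 2.408256581347098 0.01820880872199068
```

View pics/mid.png

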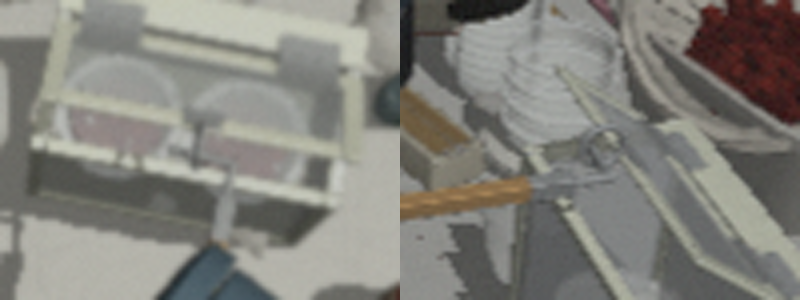

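The flap is following the hook: in the mid picture it is at about 40-45° with the ring still on the prong. Pulling it down to the stop.

Call:
move_arm(gripper=[-1,-1,-1,-1,-1,-1,-1,-1,-1,-1,-1,-1], delta_pos=[[0.015,0.002,0.024],[0.028,0.002,0.048],[0.039,0.002,0.074],[0.048,0.002,0.1],[0.054,0.002,0.128],[0.058,0.002,0.155],[0.06,0.002,0.175],[0.06,0.002,0.19],[0.06,0.002,0.2],[0.059,0.002,0.211],[0.059,0.002,0.211],[0.059,0.002,0.211]], twist=[[0,0,0],[0,0,0],[0,0,0],[0,0,0],[0,0,0],[0,0,0],[0,0,0],[0,0,0],[0,0,0],[0,0,0],[0,0,0],[0,0,0]])

```text
time_s: 7.73
eef_pos: [0.4701, -0.2203, 0.3459]
tool_rot: [[-0.982, 0.187, 0.003], [0.187, 0.982, -0.001], [-0.003, -0.001, -1.0]]
wrist_force: [-0.6, 0.5, 0.9]
grip_width: 0.013
gripper_force: 59.4
```

```bash
cat > roof.py <<'E'
from h import *
from workcell import robot,eyes
T=eyes.snapshot("top");st=robot.state()
H=CR@[.035,0,0]+np.array([.7516,-.245,.2])
L=(cloud(T)-H)@CR; L=L[(abs(L[...,1])>.05)&(abs(L[...,1])<.11)&(L[...,0]<-.02)&(L[...,0]>-.125)&(L[...,2]>-.03)&(L[...,2]<.12)]
for a in np.arange(-.125,-.02,.02):
    k=L[abs(L[:,0]-a-.01)<.01]; print(round(a+.01,3),len(k),np.median(k[:,2]).round(4) if len(k) else "")
A=np.c_[-L[:,0],np.ones(len(L))];m=np.linalg.lstsq(A,L[:,2],rcond=None)[0];print("flap slope",m)
print("hook z",hook_now(st),st["wrist_force"],st["moment"],st["time_s"])
E
python3 roof.py
```

```text
-0.115 97 -0.0009
-0.095 227 0.0031
-0.075 231 0.0019
-0.055 235 0.0023
-0.035 232 0.0022
-0.015 63 0.0036
flap slope [-0.02443168  0.00354661]
hook z [ 0.66088306 -0.23130247  0.19159059] [0.59351647 0.78053552 0.33534748] [ 0.00676646 -0.28735732  0.02271612] 7.7833
```

Call:
move_arm(gripper=[-1,-1,-1,-1], delta_pos=[[0,0,0.006],[0,0,0.012],[0,0,0.012],[0,0,0.012]], twist=[[0,0,0],[0,0,0],[0,0,0],[0,0,0]])

```text
time_s: 8.12
eef_pos: [0.4702, -0.2202, 0.341]
tool_rot: [[-0.982, 0.187, 0.003], [0.187, 0.982, -0.002], [-0.004, -0.001, -1.0]]
wrist_force: [2.8, 0.2, 2.0]
grip_width: 0.013
gripper_force: 59.4
```

```bash
python3 roof.py
```

```text
-0.115 93 -0.0003
-0.095 231 0.0023
-0.075 232 0.0016
-0.055 234 0.0018
-0.035 236 0.002
-0.015 58 0.0038
flap slope [-0.02138426  0.0031173 ]
hook z [ 0.66101098 -0.23133873  0.18669523] [ 2.03708073 -0.24905117  1.6296205 ] [-0.01116751 -0.79220664  0.04739465] 8.1667
```

Call:
move_arm(gripper=[-1,-1,-1,-1], delta_pos=[[0,0,0.005],[0,0,0.008],[0,0,0.008],[0,0,0.008]], twist=[[0,0,0],[0,0,0],[0,0,0],[0,0,0]])

```text
time_s: 8.5
eef_pos: [0.4701, -0.2202, 0.3377]
tool_rot: [[-0.982, 0.187, 0.003], [0.187, 0.982, -0.001], [-0.003, -0.001, -1.0]]
wrist_force: [3.0, 0.1, 2.2]
grip_width: 0.0127
gripper_force: 59.6
```

```bash
python3 roof.py; python3 - <<'E'
from h import *
import pickle
from workcell import robot,eyes
S=eyes.snapshot("scene");st=robot.state();pickle.dump((S,st),open("shut.pkl","wb"))
# pole pitch in scene cloud
P=cloud(S);hsv=cv2.cvtColor(S["color"],cv2.COLOR_RGB2HSV);g=st["eef_pos"]+st["tool_rot"]@OFF
m=(hsv[...,0]<25)&(hsv[...,1]>70)&(np.linalg.norm(P-g,axis=-1)<.16)&(abs(P[...,2]-g[2])<.05);q=P[m];c=q.mean(0);U=np.linalg.svd(q-c)[2][0];U*=np.sign(U[0])
print("pole",len(q),c,"g",g,"pitch",np.degrees(np.arcsin(U[2])),"yaw",np.degrees(np.arctan2(U[1],U[0])))
E
```

```text
-0.115 92 -0.0003
-0.095 228 0.0024
-0.075 238 0.002
-0.055 225 0.0016
-0.035 236 0.0021
-0.015 59 0.0044
flap slope [-0.02837433  0.00355816]
hook z [ 0.66083372 -0.23130298  0.18331246] [2.0413261  0.60033035 2.94720698] [-0.00368937 -1.06024751  0.06186305] 8.55
pole 398 [ 0.48358147 -0.22750516  0.18584144] g [ 0.46949176 -0.22023576  0.18274721] pitch 3.0948713602289644 yaw -10.718367972747542
```

Call:
move_arm(gripper=[-1,-1,-1,-1], delta_pos=[[0,0,-0.008],[0,0,-0.018],[0,0,-0.023],[0,0,-0.023]], twist=[[0,0,0],[0,0,0],[0,0,0],[0,0,0]])

```text
time_s: 8.93
eef_pos: [0.4694, -0.22, 0.3467]
tool_rot: [[-0.982, 0.187, 0.0], [0.187, 0.982, -0.001], [-0.001, -0.001, -1.0]]
wrist_force: [-0.7, 0.8, -2.2]
grip_width: 0.0131
gripper_force: 59.1
```

```bash
cat > pp.py <<'E'
from h import *
from workcell import robot,eyes
S=eyes.snapshot("scene");st=robot.state()
P=cloud(S);hsv=cv2.cvtColor(S["color"],cv2.COLOR_RGB2HSV);g=st["eef_pos"]+st["tool_rot"]@OFF
m=(hsv[...,0]<25)&(hsv[...,1]>70)&(np.linalg.norm(P-g,axis=-1)<.16)&(abs(P[...,2]-g[2])<.05);q=P[m];c=q.mean(0);U=np.linalg.svd(q-c)[2][0];U*=np.sign(U[0])
t=(q-c)@U
print("pole",len(q),c,"g",g,"pitch",np.degrees(np.arcsin(U[2])),"yaw",np.degrees(np.arctan2(U[1],U[0])),"ends",(t.min()+(c-g)@U),(t.max()+(c-g)@U))
# hook steel in pixels: nominal for tilt 0 / 3 deg
R=st["tool_rot"]
for k in (0,2,4):
    PR=np.c_[-R[:,0],R[:,1],-R[:,2]]@poleR(0,k);h=g+PR@HK;print(k,"hook",h.round(4),"px",proj(S,h-.025*PR[:,1]).round(1),proj(S,h+.02*PR[:,1]).round(1))
print(st["wrist_force"],st["moment"],st["tool_rot"].round(3).tolist())
np.save("ps.npy",S["color"])
E
python3 pp.py; python3 roof.py|tail -2
```

```text
pole 401 [ 0.48258377 -0.22729916  0.1943017 ] g [ 0.46854659 -0.2199251   0.19141833] pitch 1.6504340592251128 yaw -10.803990042688643 ends -0.09122753079050164 0.12485514726021166
0 hook [ 0.6599 -0.231   0.1915] px [304.3 205.7] [298.8 196.4]
2 hook [ 0.6597 -0.2309  0.1982] px [304.5 203.9] [299.  194.7]
4 hook [ 0.6594 -0.2309  0.2048] px [304.6 202.2] [299.1 193. ]
[ 0.90620482 -0.24396388 -1.18348924] [-0.02103329  0.1136715  -0.02890009] [[-0.982, 0.187, 0.001], [0.187, 0.982, -0.001], [-0.001, -0.0, -1.0]]
flap slope [-0.02256988  0.00320556]
hook z [ 0.6599327  -0.23093239  0.19146865] [ 0.18338544  0.03538216 -0.87807009] [-0.03048331  0.0319611   0.09828026] 9.0333
```

Call:
move_arm(gripper=[-1,-1,-1,-1,-1,-1,-1,-1,-1,-1,-1,-1], delta_pos=[[0,-0.03,-0.003],[0,-0.06,-0.003],[0,-0.09,-0.003],[0,-0.12,-0.003],[0,-0.15,-0.003],[0,-0.18,-0.003],[0,-0.2,-0.003],[0.04,-0.2,-0.003],[0.1,-0.2,-0.03],[0.16,-0.2,-0.08],[0.2,-0.2,-0.13],[0.2,-0.2,-0.13]], twist=[[0,0,0],[0,0,0],[0,0,0],[0,0,0],[0,0,0],[0,0,0],[0,0,0],[0,0,0],[0,0,0],[0,0,0],[0,0,0],[0,0,0]])

```text
time_s: 10.03
eef_pos: [0.3748, -0.2844, 0.4022]
tool_rot: [[-0.982, 0.188, 0.005], [0.188, 0.982, -0.005], [-0.006, -0.004, -1.0]]
wrist_force: [0.9, -1.8, -0.4]
grip_width: 0.0127
gripper_force: 59.1
```

```bash
python3 roof.py; python3 pp.py; python3 - <<'E'
import pickle
from h import *
for f in ("mid.pkl","pre2.pkl","pre.pkl"):
    T,S,st=pickle.load(open(f,"rb"));P=cloud(S);hsv=cv2.cvtColor(S["color"],cv2.COLOR_RGB2HSV);g=st["eef_pos"]+st["tool_rot"]@OFF
    m=(hsv[...,0]<25)&(hsv[...,1]>70)&(np.linalg.norm(P-g,axis=-1)<.16)&(abs(P[...,2]-g[2])<.05);q=P[m];c=q.mean(0);U=np.linalg.svd(q-c)[2][0];U*=np.sign(U[0]);t=(q-c)@U
    print(f,len(q),"pitch",np.degrees(np.arcsin(U[2])),"ends",(t.min()+(c-g)@U),(t.max()+(c-g)@U),c-g)
E
```

```text
-0.115 93 -0.0008
-0.095 228 0.0025
-0.075 235 0.0018
-0.055 234 0.0017
-0.035 229 0.0014
-0.015 69 0.0048
flap slope [-0.02316676  0.00317607]
hook z [ 0.56670433 -0.2963638   0.24687223] [ 0.73321847  0.14738769 -1.13197572] [-0.01770183 -0.00383495  0.01542033] 10.0833
pole 527 [ 0.3896782  -0.29224919  0.24835476] g [ 0.37560671 -0.28457893  0.24455757] pitch 1.9621127962848643 yaw -10.924474735880798 ends -0.09129674857825738 0.12497003949029242
0 hook [ 0.5669 -0.2958  0.2454] px [289.5 213.8] [283.9 203.2]
2 hook [ 0.5668 -0.2958  0.252 ] px [289.7 211.9] [284.1 201.3]
4 hook [ 0.5664 -0.2957  0.2586] px [289.8 210. ] [284.1 199.4]
[ 0.74858526 -0.76396882 -1.4466146 ] [-0.05322823  0.10703861  0.07663312] [[-0.982, 0.189, 0.004], [0.189, 0.982, -0.003], [-0.005, -0.002, -1.0]]
mid.pkl 446 pitch -0.21592443275968756 ends -0.09231542628990125 0.12433850260160796 [ 0.01227409 -0.00714966  0.00124008]
pre2.pkl 485 pitch -0.16256908708782317 ends -0.0916260664128451 0.12508008840803528 [ 0.01215135 -0.0067323   0.00193417]
pre.pkl 542 pitch -0.20233203921455975 ends -0.09197730041356474 0.12545254440922657 [ 0.01226127 -0.00787346  0.00136906]
```

```bash
cat > pl.py <<'E'
from h import *
import pickle,sys
from workcell import robot
sg=pickle.load(open("grasp.pkl","rb"))[1];st=robot.state()
PRg=np.c_[-sg["tool_rot"][:,0],sg["tool_rot"][:,1],-sg["tool_rot"][:,2]]
seat=sg["eef_pos"]+sg["tool_rot"]@OFF;print("seat",seat)
R=toolR(PRg@poleR(0,float(sys.argv[1]) if len(sys.argv)>1 else -2))
for n,up in(("up12",.12),("up3",.03),("up1",.01),("seat",0)):
    p=seat+PRg@[.0012,0,up]-R@OFF;plan(p,R,st,n)
print(st["eef_pos"],st["wrist_force"],st["moment"],st["time_s"])
E
python3 pl.py
```

```text
seat [0.45942856 0.23584054 0.09843629]
up12 dpos [0.3421, 1.1848, 0.1448] twist [-0.134, -0.6114, -0.5102] rows 11.91027526799489 5.075255581621603
up3 dpos [0.2394, 1.2305, 0.3397] twist [-0.134, -0.6114, -0.5102] rows 12.458925716985087 5.075255581621603
up1 dpos [0.2166, 1.2407, 0.383] twist [-0.134, -0.6114, -0.5102] rows 12.627792938637546 5.075255581621603
seat dpos [0.2052, 1.2458, 0.4047] twist [-0.134, -0.6114, -0.5102] rows 12.718169702925122 5.075255581621603
[ 0.37595603 -0.28428328  0.39956012] [ 0.74858526 -0.76396882 -1.4466146 ] [-0.05322823  0.10703861  0.07663312] 10.1333
```

Call:
move_arm(gripper=[-1,-1,-1,-1,-1,-1,-1,-1,-1], delta_pos=[[0,0.05,-0.08],[0,0.13,-0.14],[0,0.22,-0.18],[0,0.32,-0.18],[0,0.42,-0.18],[0,0.52,-0.18],[0,0.62,-0.18],[0,0.72,-0.18],[0,0.8,-0.18]], twist=[[0,0,0],[0,0,0],[0,0,-0.1],[0,0,-0.2],[0,0,-0.3],[0,0,-0.4],[0,0,-0.5],[0,0,-0.52],[0,0,-0.52]])

```text
time_s: 10.88
eef_pos: [0.4363, 0.0335, 0.4694]
tool_rot: [[-0.975, -0.221, 0.001], [-0.221, 0.975, -0.0], [-0.001, -0.0, -1.0]]
wrist_force: [0.0, -0.6, -1.0]
grip_width: 0.013
gripper_force: 59.1
```

```bash
python3 pl.py
```

```text
seat [0.45942856 0.23584054 0.09843629]
up12 dpos [0.1612, 0.4805, 0.3233] twist [-0.0014, -0.6246, 0.0029] rows 5.766799046145789 3.925518918543007
up3 dpos [0.0484, 0.4806, 0.518] twist [-0.0014, -0.6246, 0.0029] rows 6.793863211866826 3.925518918543007
up1 dpos [0.0233, 0.4806, 0.5612] twist [-0.0014, -0.6246, 0.0029] rows 7.091442279832456 3.925518918543007
seat dpos [0.0108, 0.4806, 0.5829] twist [-0.0014, -0.6246, 0.0029] rows 7.247555835792972 3.925518918543007
[0.43633392 0.03351379 0.46936512] [ 0.01156291 -0.61853338 -1.03904566] [-0.05918532  0.03368835 -0.00279286] 10.8833
```

Go to 12 cm above the seat, keeping the height up while moving over sideways.

Call:
move_arm(gripper=[-1,-1,-1,-1,-1,-1,-1,-1,-1,-1,-1], delta_pos=[[0.03,0.09,0],[0.06,0.18,0],[0.09,0.27,0.03],[0.12,0.36,0.1],[0.15,0.44,0.18],[0.161,0.48,0.26],[0.161,0.48,0.323],[0.161,0.48,0.323],[0.161,0.48,0.323],[0.161,0.48,0.323],[0.161,0.48,0.323]], twist=[[0,-0.1,0],[0,-0.2,0],[0,-0.3,0],[0,-0.45,0],[0,-0.6,0],[-0.001,-0.625,0.003],[-0.001,-0.625,0.003],[-0.001,-0.625,0.003],[-0.001,-0.625,0.003],[-0.001,-0.625,0.003],[-0.001,-0.625,0.003]])

```text
time_s: 11.8
eef_pos: [0.3332, 0.2037, 0.3431]
tool_rot: [[-0.859, -0.215, 0.465], [-0.189, 0.977, 0.102], [-0.476, -0.0, -0.879]]
wrist_force: [0.8, -0.3, -1.3]
grip_width: 0.0131
gripper_force: 59.2
```

```bash
python3 pl.py; python3 - <<'E'
from h import *
import pickle
from workcell import robot,eyes
S=eyes.snapshot("scene");T=eyes.snapshot("top");W=eyes.snapshot("wrist");st=robot.state();pickle.dump((T,S,W,st),open("back.pkl","wb"))
g=st["eef_pos"]+st["tool_rot"]@OFF
def fit(C,n):
    P=cloud(C);hsv=cv2.cvtColor(C["color"],cv2.COLOR_RGB2HSV);PR=np.c_[-st["tool_rot"][:,0],st["tool_rot"][:,1],-st["tool_rot"][:,2]]
    L=(P-g)@PR
    m=(hsv[...,0]<25)&(hsv[...,1]>70)&(abs(L[...,1])<.025)&(abs(L[...,2])<.03)&(abs(L[...,0])<.15);q=P[m];c=q.mean(0);U=np.linalg.svd(q-c)[2][0];U*=np.sign(U[0]);t=(q-c)@U
    print(n,len(q),"pitch",np.degrees(np.arcsin(U[2])),"yaw",np.degrees(np.arctan2(U[1],U[0])),"ends",t.min()+(c-g)@U,t.max()+(c-g)@U,"centre-g in pole",(c-g)@PR)
fit(S,"scene");fit(T,"top");fit(W,"wrist")
# same for start (scene0), lift with wrist
W,st=pickle.load(open("lift.pkl","rb"));g=st["eef_pos"]+st["tool_rot"]@OFF;fit(W,"wrist at lift")
E
```

```text
seat [0.45942856 0.23584054 0.09843629]
up12 dpos [0.0068, 0.0085, 0.0053] twist [-0.0041, 0.0062, -0.0036] rows 0.11564936685882561 0.051918674335641214
up3 dpos [-0.0, 0.0092, 0.2302] twist [-0.0041, 0.0062, -0.0036] rows 2.2098275949224924 0.051918674335641214
up1 dpos [-0.0015, 0.0094, 0.2802] twist [-0.0041, 0.0062, -0.0036] rows 2.689001108091644 0.051918674335641214
seat dpos [-0.0023, 0.0095, 0.3052] twist [-0.0041, 0.0062, -0.0036] rows 2.9286422264863847 0.051918674335641214
[0.33321648 0.20372565 0.34306053] [ 0.82506626 -0.25498439 -1.26265327] [-0.08070808  0.35733912  0.04376072] 11.8
scene 261 pitch 29.579716990758655 yaw 12.261931620631927 ends -0.08887764564125991 0.1266032623174032 centre-g in pole [ 0.02295117 -0.00446288  0.00249273]
top 217 pitch 29.75764016091405 yaw 12.290662897736821 ends -0.08609183831638297 0.12937112283453334 centre-g in pole [ 0.06012464 -0.00210303  0.00527132]
wrist 12385 pitch 30.843490244928663 yaw 12.266864191424808 ends -0.09034014220121814 0.0387142967418119 centre-g in pole [-0.0335406  -0.00028759  0.00454332]
wrist at lift 12596 pitch 30.869117717165178 yaw 12.551126593739228 ends -0.08978815280372449 0.040360661962294764 centre-g in pole [-0.03359595 -0.00019626  0.00637943]
```

```bash
python3 pl.py
```

```text
seat [0.45942856 0.23584054 0.09843629]
up12 dpos [0.0046, 0.0085, 0.0046] twist [-0.0042, 0.0052, -0.0037] rows 0.10268659413132877 0.04817059591128383
up3 dpos [-0.0023, 0.0093, 0.2295] twist [-0.0042, 0.0052, -0.0037] rows 2.203265762421508 0.04817059591128383
up1 dpos [-0.0039, 0.0095, 0.2795] twist [-0.0042, 0.0052, -0.0037] rows 2.682529182591618 0.04817059591128383
seat dpos [-0.0047, 0.0095, 0.3045] twist [-0.0042, 0.0052, -0.0037] rows 2.9222043160389246 0.04817059591128383
[0.33260529 0.2035743  0.34240275] [ 0.81719964 -0.1976593  -1.3534703 ] [-0.09920411  0.3873351   0.02059565] 11.95
```

Call:
move_arm(gripper=[-1,-1,-1,-1,-1,-1,-1], delta_pos=[[0.002,0.009,0.05],[0,0.009,0.12],[-0.002,0.009,0.19],[-0.002,0.009,0.229],[-0.002,0.009,0.229],[-0.002,0.009,0.229],[-0.002,0.009,0.229]], twist=[[-0.004,0.005,-0.004],[-0.004,0.005,-0.004],[-0.004,0.005,-0.004],[-0.004,0.005,-0.004],[-0.004,0.005,-0.004],[-0.004,0.005,-0.004],[-0.004,0.005,-0.004]])

```text
time_s: 12.53
eef_pos: [0.3741, 0.2168, 0.2615]
tool_rot: [[-0.861, -0.22, 0.459], [-0.194, 0.976, 0.104], [-0.471, 0.001, -0.882]]
wrist_force: [0.1, 0.1, -0.4]
grip_width: 0.0128
gripper_force: 59.1
```

```bash
python3 pl.py; python3 - <<'E'
from h import *
from workcell import robot,eyes
W=eyes.snapshot("wrist");S=eyes.snapshot("scene");T=eyes.snapshot("top")
f=lambda c,u,v:cv2.resize(c["color"][v:v+75,u:u+100,::-1],(400,300),interpolation=cv2.INTER_CUBIC)
cv2.imwrite("pics/pl.png",np.vstack([np.hstack([cv2.resize(W["color"][:,:,::-1],(400,300)),f(S,155,115)]),np.hstack([f(T,105,165),f(S,280,135)])]))
E
```

```text
seat [0.45942856 0.23584054 0.09843629]
up12 dpos [0.0051, -0.0008, -0.2248] twist [0.0004, -0.0016, 0.0015] rows 2.1568341922612855 0.013919170704836293
up3 dpos [-0.0031, -0.0009, 0.0001] twist [0.0004, -0.0016, 0.0015] rows 0.030499600485934895 0.013919170704836293
up1 dpos [-0.0049, -0.0009, 0.05] twist [0.0004, -0.0016, 0.0015] rows 0.48223313978882976 0.013919170704836293
seat dpos [-0.0058, -0.0009, 0.075] twist [0.0004, -0.0016, 0.0015] rows 0.7217215115773171 0.013919170704836293
[0.37411594 0.21683144 0.26154353] [ 0.13864894  0.1490443  -0.44542212] [-0.0435874   0.29801286  0.03755744] 12.5333
```

View pics/pl.png

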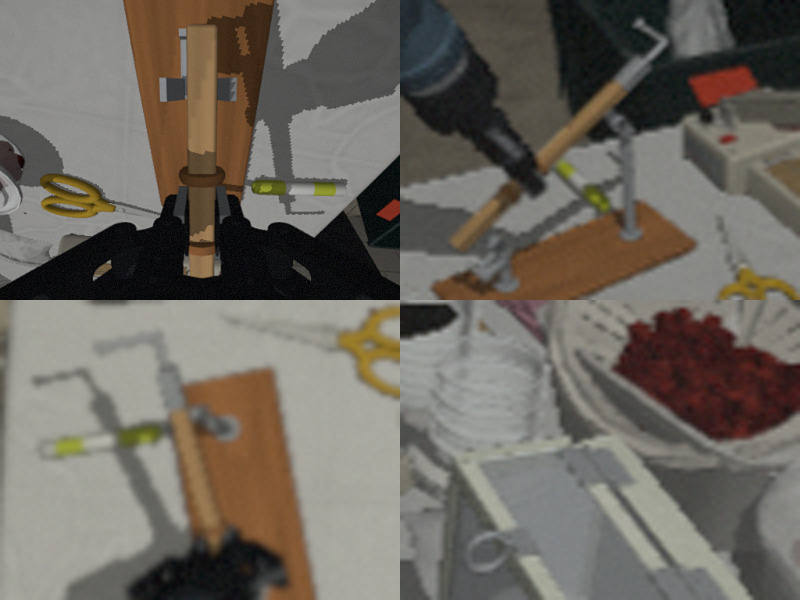

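The composite shows the flap level with the ring at the front (490,548). The pole lies straight above both saddles: ears 160–237 in the wrist view, pole at 201. Lowering now.

Call:
move_arm(gripper=[-1,-1,-1,-1,-1,-1,-1,-1], delta_pos=[[-0.004,-0.001,0.015],[-0.005,-0.001,0.03],[-0.006,-0.001,0.042],[-0.006,-0.001,0.053],[-0.006,-0.001,0.063],[-0.006,-0.001,0.071],[-0.006,-0.001,0.071],[-0.006,-0.001,0.071]], twist=[[0,-0.002,0.001],[0,-0.002,0.001],[0,-0.002,0.001],[0,-0.002,0.001],[0,-0.002,0.001],[0,-0.002,0.001],[0,-0.002,0.001],[0,-0.002,0.001]])

```text
time_s: 13.35
eef_pos: [0.3889, 0.2198, 0.236]
tool_rot: [[-0.861, -0.22, 0.459], [-0.193, 0.976, 0.104], [-0.47, 0.001, -0.883]]
wrist_force: [1.1, -2.0, -2.5]
grip_width: 0.0128
gripper_force: 59.1
```

```bash
python3 pl.py
```

```text
seat [0.45942856 0.23584054 0.09843629]
up12 dpos [0.0085, 0.0001, -0.2989] twist [0.0002, -0.0025, 0.0012] rows 2.867969580975288 0.017318714142124218
up3 dpos [0.0002, 0.0, -0.074] twist [0.0002, -0.0025, 0.0012] rows 0.710006631206556 0.017318714142124218
up1 dpos [-0.0016, -0.0, -0.0241] twist [0.0002, -0.0025, 0.0012] rows 0.2312475198697675 0.017318714142124218
seat dpos [-0.0026, -0.0, 0.0009] twist [0.0002, -0.0025, 0.0012] rows 0.02612022995104918 0.017318714142124218
[0.38890428 0.21983904 0.23600772] [ 1.09409273 -2.01705305 -2.53039126] [-0.42075074  0.1954588  -0.02248827] 13.35
```

Call:
move_arm(gripper=[-1,-1,-1], delta_pos=[[-0.003,0,0.003],[-0.003,0,0.004],[-0.003,0,0.004]], twist=[[0,0,0],[0,0,0],[0,0,0]])

```text
time_s: 13.6
eef_pos: [0.3896, 0.2201, 0.2359]
tool_rot: [[-0.862, -0.22, 0.457], [-0.194, 0.975, 0.104], [-0.468, 0.001, -0.884]]
wrist_force: [-19.5, -10.2, 22.0]
grip_width: 0.0131
gripper_force: 63.5
```

```bash
python3 pl.py|tail -2; python3 - <<'E'
from h import *
import pickle
from workcell import robot,eyes
W=eyes.snapshot("wrist");st=robot.state();g=st["eef_pos"]+st["tool_rot"]@OFF
def fit(C,n,off=0):
    P=cloud(C);hsv=cv2.cvtColor(C["color"],cv2.COLOR_RGB2HSV);L=(P-g)@PRg
    m=(hsv[...,0]<25)&(hsv[...,1]>70)&(abs(L[...,1])<.012)&(abs(L[...,2])<.02)&(L[...,0]>-.12)&(L[...,0]<-.03);q=P[m];c=q.mean(0);U=np.linalg.svd(q-c)[2][0];U*=np.sign(U[0])
    print(n,len(q),"pitch",np.degrees(np.arcsin(U[2])),"yaw",np.degrees(np.arctan2(U[1],U[0])),"c",c,"c in pole frame",(c-SE)@PRg,"end",((q-SE)@PRg[:,0]).min())
Wg,sg=pickle.load(open("grasp.pkl","rb"));R=sg["tool_rot"];PRg=np.c_[-R[:,0],R[:,1],-R[:,2]];SE=sg["eef_pos"]+R@OFF
fit(W,"now");g=SE;fit(Wg,"grasp")
E
```

```text
seat dpos [-0.0012, -0.0002, -0.0002] twist [-0.0, -0.0051, 0.0022] rows 0.011848887457052343 0.03523004754166299
[0.38957093 0.22008395 0.23585293] [-19.54204879 -10.19054262  21.9922624 ] [-1.24908499  1.20965669 -0.36292363] 13.6
now 6663 pitch 30.18050560628864 yaw 12.937719069143506 c [0.40503357 0.22328163 0.07176372] c in pole frame [-0.06166783 -0.00039043  0.00498927] end -0.09268193506718857
grasp 6935 pitch 30.074116281826264 yaw 13.043451764610236 c [0.40465476 0.22312772 0.07160016] c in pole frame [-0.06209867 -0.00045795  0.00505057] end -0.09273482047841108
```

Firm contact, and the pole lies as it did at the start, within 0.5 mm. Now I'll ease the pressure, release and back off square to the pole.

Call:
move_arm(gripper=[-1,-1,0,0,0.2,0.2,0.2,0.2], delta_pos=[[0,0,-0.003],[0,0,-0.003],[0,0,-0.003],[0,0,-0.003],[0,0,-0.003],[0,0,-0.003],[0,0,-0.003],[0,0,-0.003]], twist=[[0,0,0],[0,0,0],[0,0,0],[0,0,0],[0,0,0],[0,0,0],[0,0,0],[0,0,0]])

```text
time_s: 14.32
eef_pos: [0.3902, 0.2203, 0.2367]
tool_rot: [[-0.861, -0.22, 0.459], [-0.193, 0.976, 0.105], [-0.471, 0.001, -0.882]]
wrist_force: [-0.2, -0.2, 0.3]
grip_width: 0.0509
gripper_force: 0.0
```

Call:
move_arm(gripper=[0.2,0.2,0.2,0.2,0.2,0.2,0.2,0.2,0.2], delta_pos=[[0,0,-0.03],[0,0,-0.08],[0,0,-0.14],[0,0,-0.2],[0,0,-0.27],[0,0,-0.34],[0,0,-0.38],[0,0,-0.38],[0,0,-0.38]], twist=[[0,0,0],[0,0,0],[0,0,0],[0,0,0],[0,0,0],[0,0,0],[0,0,0],[0,0,0],[0,0,0]])

```text
time_s: 15.07
eef_pos: [0.3204, 0.2044, 0.3716]
tool_rot: [[-0.859, -0.22, 0.462], [-0.193, 0.976, 0.105], [-0.474, 0.002, -0.881]]
wrist_force: [1.0, -0.3, 0.8]
grip_width: 0.0511
gripper_force: 0.0
```

```bash
python3 - <<'E'
from h import *
import pickle
from workcell import robot,eyes
d=pickle.load(open("s0.pkl","rb"));st=robot.state();print(st["wrist_force"],st["grip_width"],st["qd"].round(3))
for n in ("scene","top"):
    for s in (d[n],eyes.snapshot(n)):
        P=cloud(s);hsv=cv2.cvtColor(s["color"],cv2.COLOR_RGB2HSV);roi=np.zeros(hsv.shape[:2],bool)
        if n=="top": roi[175:260,110:190]=1
        else: roi[120:205,155:235]=1
        m=roi&(hsv[...,0]<18)&(hsv[...,1]>90)&(P[...,2]>.05)&(P[...,2]<.18);q=P[m];c=q.mean(0);U=np.linalg.svd(q-c)[2][0];U*=np.sign(U[2]);t=(q-c)@U
        print(n,m.sum(),c.round(4),"pitch",np.degrees(np.arcsin(U[2])).round(2),"yaw",np.degrees(np.arctan2(U[1],U[0])).round(2),(c+U*t.min()).round(4),(c+U*t.max()).round(4))
# bystander change check in top
D=cv2.absdiff(cv2.GaussianBlur(d["top"]["color"],(5,5),0),cv2.GaussianBlur(s["color"],(5,5),0)).max(-1)>40
k,_,b,_=cv2.connectedComponentsWithStats(D.astype(np.uint8));print([x.tolist() for x in b[1:] if x[4]>15])
E
python3 roof.py
```

```text
[ 0.96468103 -0.25219896  0.82485443] 0.05109145081406914 [-0.004  0.046  0.02  -0.003 -0.01   0.   ]
scene 136 [0.473  0.2325 0.1101] pitch 29.72 yaw 12.88 [0.3827 0.2118 0.0572] [0.5643 0.2534 0.1636]
scene 158 [0.4725 0.2341 0.1089] pitch 29.76 yaw 13.32 [0.3853 0.2135 0.0576] [0.5642 0.2558 0.1627]
top 283 [0.479  0.2372 0.1132] pitch 29.78 yaw 12.3 [0.3796 0.2156 0.0551] [0.5651 0.256  0.1637]
top 243 [0.4899 0.2406 0.1201] pitch 29.67 yaw 12.9 [0.4105 0.2224 0.0737] [0.5642 0.2576 0.1635]
[[272, 106, 82, 46, 1141], [277, 144, 19, 5, 24], [311, 152, 15, 4, 30], [334, 153, 6, 6, 24], [103, 237, 99, 147, 3867], [113, 288, 8, 5, 24], [0, 310, 38, 51, 1291], [150, 311, 4, 6, 16], [116, 312, 20, 57, 603], [44, 321, 16, 15, 173], [185, 323, 18, 11, 129], [42, 349, 28, 35, 450], [15, 359, 27, 25, 213], [248, 370, 14, 14, 126], [0, 372, 12, 12, 124]]
-0.115 94 -0.0007
-0.095 230 0.0025
-0.075 231 0.0021
-0.055 232 0.0015
-0.035 231 0.0019
-0.015 61 0.0044
flap slope [-0.02414189  0.00334511]
hook z [0.54850881 0.28127786 0.32121464] [ 0.35638767 -0.3761787  -0.47420305] [-0.04320143  0.18830422  0.04342877] 15.2167
```

```bash
python3 -c "
from workcell import job
print(job.sign_off())"
```

```text
the job is handed in; nothing more can be done
None
```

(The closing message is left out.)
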